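Hold an evidence case against the sealing jig's fence

TASK

Slide the sealing jig's blue carriage fully home against the red end stop, then bring the teal evidence case onto the jig plate and press one of its short ends flat and centred against the carriage's orange sprung pad, gently, with a steady 9 N or so (the pad's black pointer over the green patch: 6 to 12 N, at no time over 20 N), so that I can drive in the seal screws. Be my third hand: finish while still holding it there, case resting on the plate, carriage still home, and leave the other things on the bench where they are.

Things in the scene. Friction and masses are not known exactly. Their poses are not given: they have to be found in the camera images.
- jig: Sealing jig, fixed; place and yaw vary. Aluminium plate 240 (x) by 250 (y), top 8 above the bench. Origin: centre of its underside, on the bench. Along its far side, at x = +80, a rail runs along y and carries the blue carriage; a red stop block (56 by 18, top 48 above the bench) stands at the rail's +y end, y = 90 to 108. The plate on the carriage's -x side is free for the case.
- carriage (a joint): Place of the blue carriage on the rail, m: grows towards the jig's +y; 0 farthest from the red stop, 0.12 fully home against it. Starts at 0 to 0.05. Slides with about 2.5 N of friction, stays where it is left; weighs 0.6 kg.
- carriage_grip (a point): Point in the black upright grip fin on the blue carriage (carriage 48 by 60, its top 48 above the bench). The fin is 36 (jig x) by 14 (jig y) and stands from 48 to 90 above the bench; this point is on its centre line, 74 above the bench. Pinch it across jig y, or push it. Axes as the jig's.
- fence_rest (a point): Point fixed to the carriage, where the origin of the orange pad is when nothing presses it: 60 mm in front (-x) of the fin's centre line, at the plate-top level. Axes as the jig's.
- fence_pad: Orange pad, 60 (y) wide, 12 thick, 2 to 38 above the plate's top. Origin: middle of its front face (towards jig -x), at plate-top level; axes as the jig's. Sprung along jig +x: force in N = 3 + 0.6 per mm of displacement from fence_rest (9 N at 10 mm), hard stop at 20 mm. Its black pointer lies on the carriage's top, +y of the fin; the tip is over the green patch from 6 to 12 N.
- case: Teal hard plastic evidence case, 90 (its x) by 56 (its y) by 40 high, 0.17 to 0.34 kg, black seam line, white label and two brass screws on top; origin at the centre of its underside, z up. Starts flat on the bench to the left or right of the jig. Both short ends (its +x and -x faces) are alike; either may face the pad.
- white_case: White case of the same form and size as the teal one (90 by 56 by 40), on the other side of the jig; origin at the centre of its underside. Leave alone.
- tape_roll: Green ring, 90 across, 36 high; origin at the centre of its underside. Leave alone.
- jar: Amber jar, 56 across, 75 high; origin at the centre of its underside. Leave alone.
- swab_tube: Clear tube lying flat, 150 long (its x), 16 across; origin under its middle. Leave alone.
- photo_scale: Yellow and black photo scale bar, 160 (x) by 28 by 5; origin under its middle. Leave alone.
- print_brush: Brush lying on the bench along its x, about 200 long; origin under it. Leave alone.
- swab_cup: White cup, 72 across, 90 high; origin at the centre of its underside. Leave alone.
Not all that is in view belongs to the job. What is shaped like the case but purple is not meant.

How it is judged:
By the outcome, as a careful person would: the job done as asked, in the order asked, and still so for the second after the job is handed in, while the arm keeps its last pose, push and grip.
It also fails if it takes over 69 s, if anything falls off the work surface, if the arm or the gripper's body presses on something with over 40 N, if the wrist force passes 120 N, or if a joint passes its speed limit or range.

ROBOT

A 6-joint arm with a two-finger parallel gripper is mounted at the origin on the work surface. World frame = base frame: x ahead of the robot, y to its left, z up, the work surface at z = 0. Lengths are in m, angles in rad, forces in N, time in s.
With the tool pointing down it reaches from about 0.25 to 0.775 m from the base axis. Payload 4 kg.
Tool frame: the origin (TCP) lies midway between the tips of the shut fingers; the grasp point (between the pads) lies 19 mm behind it (robot.grasp_offset is the distance from the TCP to the grasp point, in m); z points along the fingers, y is the direction in which the jaws open and shut (so a half turn about z gives the same grasp; the last joint's range is limited). The gripper opens to 94 mm and grips with 3 to 60 N. Pads are 16 mm wide; open, the fingers measure 119 mm over their backs; the gripper's body (75 mm by 177 mm) begins 78 mm behind the grasp point.
Start: joints at [-1.246, 0.087, 1.371, -0, 1.684, -0.103], TCP at [0.228, -0.5, 0.206] pointing down, gripper open.
Joint ranges: [-3.1, 3.1], [-0.76, 2.03], [0.27, 2.55], [-1.08, 4.22], [0.17, 2.65], [-2.57, 2.57]. Speed limits (rad/s): [2.79, 2.79, 3.14, 3.14, 3.14, 3.14].

INTERFACE

Orientations are given as [roll, pitch, yaw] about the fixed x, y, z axes, in that order (R = Rz(yaw) Ry(pitch) Rx(roll)).
In Python, from bench import status, viewer, order, robot gives the robot as it stands. The module is installed in compiled form; this text tells all that it offers.
- The arm moves only by the tool move_arm, never from a script. Its argument "targets" is a list of rows, each a list of 3 entries, a list of its own where there are three numbers: the shift along the tool's x, y, z in mm, then the turn, a rotation vector about the tool's x, y, z in degrees, then the opening, from -1 (shut) to 1 (fully open). A call has 1 to 20 rows; each row is the pose to reach, as a shift and turn from the pose commanded when the call began, along the tool's axes at that moment; what a row does not reach only later rows make up. A row lasts 1/8 s, in which the tool goes at most 62.5 mm and 10.7 degrees, less where a joint would pass 70% of its speed; a pose out of reach is approached as far as the arm can. A call with a gripper value outside its range is refused whole. The fingers move at their own pace and stop on an object; the grip force is fixed at half the most. Time passes only in rows, so rows that repeat a pose let the fingers close. It gives the time, the measured TCP pose, the force and the opening at its end, in the units of the state.
- status.get_obs(): the state, without advancing time (a new reading comes with each control period).
- viewer.snapshot(name): name is "scene" or "top" or "wrist"; returns the picture (384x512x3 uint8, red, green, blue); there is no depth.
- viewer.camera_model(name): a dict with "K" (3x3 intrinsics, pixels), "D" ([k1, k2, p1, p2, k3] as OpenCV has them; the pictures are not rectified), "xyz" and "attitude" of the camera in the world; the wrist camera has in their place "T_tool_cam" (4x4, takes a point from camera to tool coordinates, whose origin is the TCP and whose axes are the flange's). Camera axes: x right, y up, looking along -z (the intrinsics and any distortion apply to the point x, -y, -z); pixel columns grow to the right and rows downward; lengths in m; the calibration is good to about 2 mm. A picture is of the moment at which its call begins: read the wrist's pose just before it. camera_model takes no time and is no camera call.
- order.close_job(): hands the job in, once; it reports no verdict.
The state is a dict: "time": time; "joint_positions": joint angles; "qvel": joint speeds; "joint_torque": joint torques, N m; "tool_pos": TCP position; "ee_rot": TCP orientation; "wrist_force": force on the tool from outside, world axes, zero at the start; "wrist_torque": the same for the moment, N m; "width": finger opening in m.
Only numpy, scipy, OpenCV 4.12 (cv2) and the standard library are available. Lean on these libraries where they do the work, as an engineer would, in place of code of your own. Each camera call takes 0.05 s, during which the arm holds its last target. There are 200 camera calls.

## Working session

There is one attempt and no reset: what is moved stays moved. The work goes in short steps, Python scripts to look and compute and a tool call to move; the robot and the scene stay as the last step left them, time stands still between calls to the robot, and variables do not carry over. Pictures are saved under pics/ and viewed, about 8 in all and at most 12, crops included, and the job is handed in when it is done.

Besides the shell and the picture viewer there is one more tool, called after ">>>" as name([rows], argument=value, ...), one row to a line, values as JSON. move_arm: Moves the arm, as the interface text tells. Its arguments: {"type":"object","properties":{"targets":{"type":"array"}},"required":["targets"]}

```bash
mkdir -p pics
cat > h.py <<'E'
import numpy as np, cv2
from scipy.spatial.transform import Rotation as R
from bench import status, viewer, order, robot
def cam(name,obs=None):
    m=viewer.camera_model(name)
    K=np.array(m["K"]);D=np.array(m["D"],float)
    if name=="wrist":
        T=np.eye(4);T[:3,:3]=R.from_euler('xyz',obs["ee_rot"]).as_matrix() if np.size(obs["ee_rot"])==3 else np.array(obs["ee_rot"])
        T[:3,3]=obs["tool_pos"];T=T@np.array(m["T_tool_cam"]);return K,D,T[:3,3],T[:3,:3]
    return K,D,np.array(m["xyz"]),R.from_euler('xyz',m["attitude"]).as_matrix()
def toplane(c,px,z):
    K,D,p,Rm=c
    u=cv2.undistortPoints(np.array(px,float).reshape(-1,1,2),K,D).reshape(-1,2)
    d=np.c_[u[:,0],-u[:,1],-np.ones(len(u))]@Rm.T
    return p+d*((z-p[2])/d[:,2])[:,None]
def proj(c,P):
    K,D,p,Rm=c
    q=(np.atleast_2d(P)-p)@Rm*np.array([1,-1,-1])
    return cv2.projectPoints(q,np.zeros(3),np.zeros(3),K,D)[0].reshape(-1,2)
def snap(name,fn):
    o=status.get_obs();im=viewer.snapshot(name);cv2.imwrite('pics/'+fn,im[:,:,::-1]);return o,im
E
python3 - <<'E'
from h import *
print(status.get_obs(),robot.grasp_offset)
for n in("scene","top","wrist"):print(n,viewer.camera_model(n))
for n in("top","scene"):snap(n,n+'1.png')
a=np.vstack([cv2.imread('pics/top1.png')]);cv2.imwrite('pics/t1.png',cv2.resize(a,(800,600)))
E
```

```text
{'time': 0.0, 'joint_positions': array([-1.24609076e+00,  8.79386299e-02,  1.37223834e+00, -1.01135582e-06,
        1.68359938e+00, -1.03071723e-01]), 'qvel': array([ 0.00082075, -0.00010437,  0.00077112,  0.00103119,  0.00166254,
        0.00146126]), 'joint_torque': array([-1.26772062e-03, -3.40186429e+01, -3.02429581e+01,  7.17540015e-02,
        3.30685882e-02, -1.86021894e-04]), 'tool_pos': array([ 0.22800127, -0.4999137 ,  0.20432121]), 'ee_rot': array([-3.13942045e+00, -2.23678208e-04,  4.27776935e-01]), 'wrist_force': array([ 0.00626584,  0.06493049, -0.23915058]), 'wrist_torque': array([-0.02547253,  0.05847836, -0.01374619]), 'width': 0.0938894240409033} 0.0188
scene {'K': array([[384.28458696,   0.        , 256.82157156],
       [  0.        , 384.28458696, 192.84912361],
       [  0.        ,   0.        ,   1.        ]]), 'D': array([-0.03024853,  0.        ,  0.        ,  0.        ,  0.        ]), 'xyz': array([ 1.2994054 , -0.41730559,  0.78339152]), 'attitude': array([0.89796279, 0.01256653, 1.02053036])}
top {'K': array([[448.95315498,   0.        , 257.3041888 ],
 
[... 195 characters left out ...]
[0.45446267, 0.02935067, 1.67228411]), 'attitude': array([ 0.05771209, -0.01172842, -1.59326563])}
wrist {'K': array([[311.36503717,   0.        , 251.97499716],
       [  0.        , 311.36503717, 193.34125828],
       [  0.        ,   0.        ,   1.        ]]), 'D': array([-0.05360343,  0.        ,  0.        ,  0.        ,  0.        ]), 'T_tool_cam': array([[-5.41316605e-04,  9.71075577e-01,  2.38771711e-01,
         6.83470904e-02],
       [ 9.99999844e-01,  4.92862306e-04,  2.62635686e-04,
        -1.32662356e-03],
       [ 1.37357524e-04,  2.38771816e-01, -9.71075693e-01,
        -1.78203018e-01],
       [ 0.00000000e+00,  0.00000000e+00,  0.00000000e+00,
         1.00000000e+00]])}
```

View pics/t1.png

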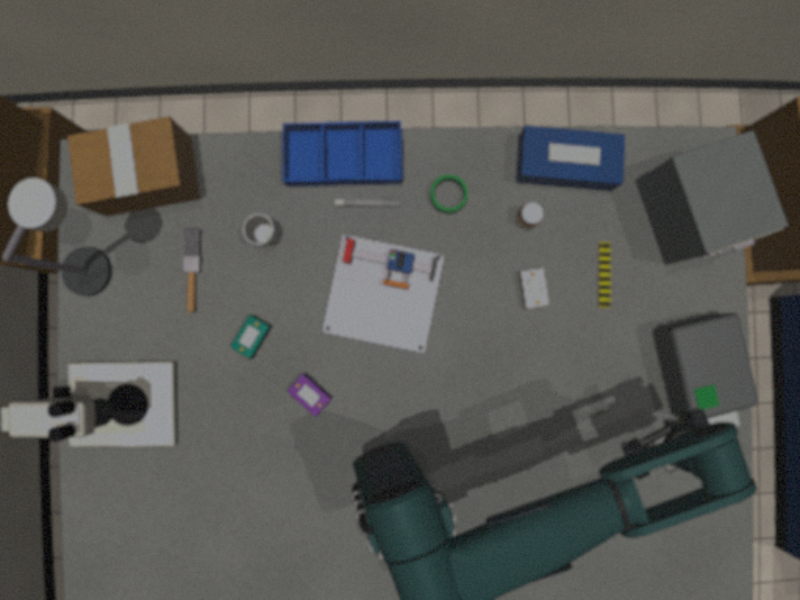

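View pics/scene1.png

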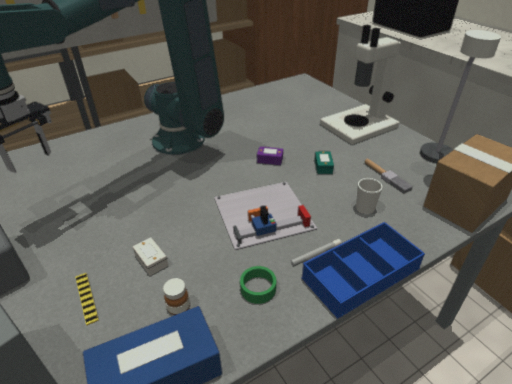

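Top view (800x600): the jig plate is around (383,293), the red stop (349,251), the carriage (400,262), the pad (396,284). The teal case is at (250,337) and the purple decoy at (310,394). Next I measure them.

```bash
cat > m1.py <<'E'
from h import *
im=cv2.imread('pics/top1.png');hsv=cv2.cvtColor(im,cv2.COLOR_BGR2HSV);c=cam("top")
def blob(lo,hi,roi,z,name):
    m=cv2.inRange(hsv,lo,hi);k=np.zeros_like(m);x0,y0,x1,y1=roi;k[y0:y1,x0:x1]=255;m&=k
    cs,_=cv2.findContours(m,cv2.RETR_EXTERNAL,cv2.CHAIN_APPROX_NONE);a=max(cs,key=cv2.contourArea)
    W=toplane(c,a.reshape(-1,2),z)[:,:2]
    r=cv2.minAreaRect((W*1000).astype(np.float32));print(name,len(a),np.round(r[0],1),np.round(r[1],1),round(r[2],1))
    return a,r
a,r=blob((0,0,120),(180,60,255),(195,140,295,235),.008,'plate');print(cv2.boxPoints(r))
blob((75,80,30),(100,255,255),(140,190,185,240),.040,'teal')
blob((0,130,60),(6,255,255),(205,140,240,180),.048,'red')
blob((8,100,60),(20,255,255),(230,160,290,200),.046,'pad')
blob((100,80,30),(125,255,255),(230,150,290,190),.048,'blue')
cr=im[140:235,140:300];cv2.imwrite('pics/c1.png',cv2.resize(cr,(800,475),interpolation=cv2.INTER_CUBIC))
E
python3 m1.py
```

```text
plate 321 [549.2  54. ] [251.  241.2] 77.2
[[403.8159   -41.555687]
 [638.9746   -95.08787 ]
 [694.68066  149.6206  ]
 [459.52197  203.1528  ]]
teal 65 [453.3 365.9] [57.3 90. ] 57.9
red 31 [648.5 131.1] [14.2 50. ] 76.6
pad 30 [568.3  23.3] [52.  10.4] 78.4
blue 61 [620.6  11.2] [54.1 42.3] 77.4
```

View pics/c1.png

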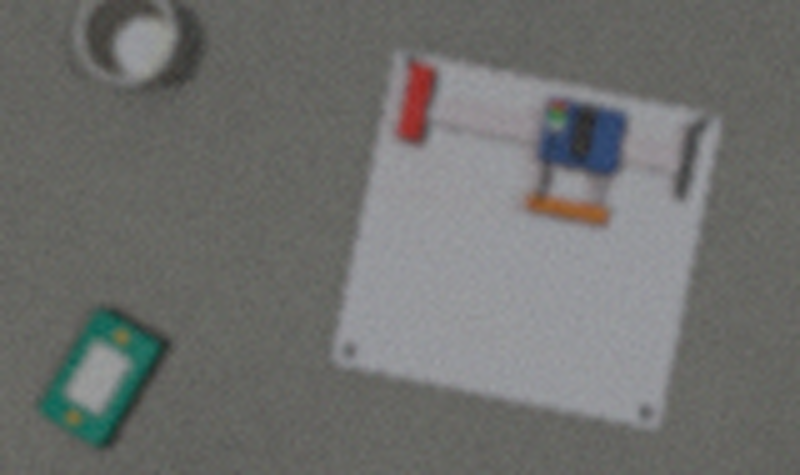

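The plate size (251x241) and the case size (90x57) match what was given. The jig is at (0.549, 0.054) with yaw -12.8°, the carriage is at q≈0.034, and teal is at (0.453, 0.366) with its long axis at -32°. I'll push the fin with the fingers shut.

```bash
cat >> h.py <<'E'
JO=np.array([.5492,.054]);JY=-12.8
def jig(x,y):  # mm -> world m
    return JO+R.from_euler('z',JY,degrees=True).as_matrix()[:2,:2]@np.array([x,y])/1000
def tojig(p):
    return R.from_euler('z',JY,degrees=True).as_matrix()[:2,:2].T@(np.array(p)[:2]-JO)*1000
def delta(x,y,z,yaw,o=None):
    o=o or status.get_obs();A=R.from_euler('xyz',o["ee_rot"]);B=R.from_euler('xyz',[180,0,yaw],degrees=True)
    s=A.inv().apply(np.array([x,y,z])-o["tool_pos"])*1000
    t=(A.inv()*B).as_rotvec(degrees=True)
    print("shift",np.round(s,1),"turn",np.round(t,1))
E
python3 -c "
from h import *
p=jig(80,-66);print(p);delta(*p,.2,JY);delta(*p,.066,JY)"
```

```text
[ 0.61258975 -0.02808374]
shift [ 545.7 -269.8    5.1] turn [-0.1  0.  37.3]
shift [ 545.6 -269.6  139.1] turn [-0.1  0.  37.3]
```

>>> move_arm([
  [[60,-30,0],[0,0,4],-1],
  [[115,-57,0],[0,0,8],-1],
  [[170,-84,0],[0,0,12],-1],
  [[225,-111,0],[0,0,16],-1],
  [[280,-138,0],[0,0,20],-1],
  [[335,-165,0],[0,0,24],-1],
  [[390,-192,0],[0,0,28],-1],
  [[445,-220,0],[0,0,32],-1],
  [[500,-247,0],[0,0,35],-1],
  [[546,-270,5],[0,0,37.3],-1],
  [[546,-270,5],[0,0,37.3],-1],
  [[546,-270,5],[0,0,37.3],-1],
  [[546,-270,5],[0,0,37.3],-1],
])

```text
time: 1.72
tool_pos: [0.6124, -0.0295, 0.2008]
ee_rot: [3.141, -0.0, -0.225]
wrist_force: [0.4, -0.2, -0.1]
width: 0.0001
```

```bash
python3 -c "
from h import *
o,im=snap('wrist','w1.png')
print(o['tool_pos'],np.degrees(o['ee_rot']),o['wrist_force'],o['time'],o['width'])
c=cam('wrist',o)
for n,P in dict(fin=(*jig(80,-26),.09),pad=(*jig(20,-26),.046),red=(*jig(80,99),.048)).items(): print(n,proj(c,P))
p=jig(80,-66);delta(*p,.066,JY,o)"
```

```text
[ 0.6124098  -0.02954454  0.20079135] [ 1.79975892e+02 -1.65053018e-02 -1.28847386e+01] [ 0.43907686 -0.15986751 -0.06460801] 1.725 0.00012189601206493767
fin [[209.26951825 190.12579842]]
pad [[216.28460344 232.59824582]]
red [[101.14812808 181.64520689]]
shift [ -0.2  -1.5 134.8] turn [ 0.  -0.  -0.1]
```

View pics/w1.png

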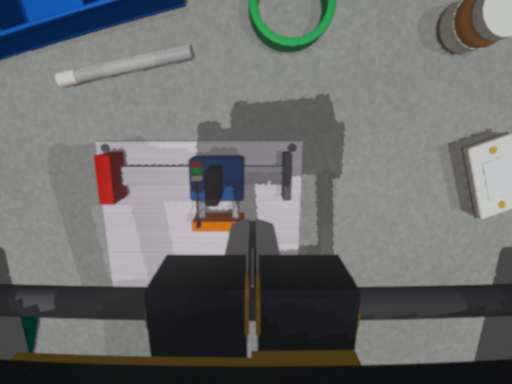

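The wrist view agrees with the prediction: fin around (212,185), pad front edge (217,230), red block (104,178). I'll descend and push along -tool y, which is jig +y.

>>> move_arm([
  [[0,0,50],[0,0,0],-1],
  [[0,0,100],[0,0,0],-1],
  [[0,0,134],[0,0,0],-1],
  [[0,0,134],[0,0,0],-1],
  [[0,-10,134],[0,0,0],-1],
  [[0,-18,134],[0,0,0],-1],
  [[0,-25,134],[0,0,0],-1],
  [[0,-33,134],[0,0,0],-1],
  [[0,-41,134],[0,0,0],-1],
  [[0,-49,134],[0,0,0],-1],
  [[0,-57,134],[0,0,0],-1],
  [[0,-65,134],[0,0,0],-1],
  [[0,-73,134],[0,0,0],-1],
  [[0,-81,134],[0,0,0],-1],
  [[0,-88,134],[0,0,0],-1],
  [[0,-93,134],[0,0,0],-1],
  [[0,-97,134],[0,0,0],-1],
  [[0,-100,134],[0,0,0],-1],
  [[0,-100,134],[0,0,0],-1],
])

```text
time: 4.15
tool_pos: [0.6348, 0.0699, 0.0662]
ee_rot: [-3.141, 0.001, -0.223]
wrist_force: [0.2, -0.5, 0.7]
width: 0.0004
```

>>> move_arm([
  [[0,-2,0],[0,0,0],-1],
  [[0,-3,0],[0,0,0],-1],
  [[0,-3,0],[0,0,0],-1],
])

```text
time: 4.53
tool_pos: [0.6353, 0.0722, 0.0662]
ee_rot: [3.141, 0.001, -0.223]
wrist_force: [-1.4, -2.5, 0.3]
width: 0.0005
```

>>> move_arm([
  [[0,-1,0],[0,0,0],-1],
  [[0,-2,0],[0,0,0],-1],
  [[0,-3,0],[0,0,0],-1],
  [[0,-3,0],[0,0,0],-1],
])

```text
time: 5.03
tool_pos: [0.6355, 0.0731, 0.0662]
ee_rot: [3.137, 0.002, -0.224]
wrist_force: [-3.3, -6.9, 1.1]
width: 0.0007
```

>>> move_arm([
  [[0,-1,0],[0,0,0],-1],
  [[0,-2,0],[0,0,0],-1],
  [[0,-2,0],[0,0,0],-1],
])

```text
time: 5.4
tool_pos: [0.6355, 0.0731, 0.0663]
ee_rot: [3.134, 0.002, -0.225]
wrist_force: [-4.3, -11.6, 1.7]
width: 0.0003
```

Position stalled while the force rose to 12 N, so the carriage is home. I'll retreat and verify.

>>> move_arm([
  [[0,8,0],[0,0,0],-1],
  [[0,20,0],[0,0,0],-1],
  [[0,20,-60],[0,0,0],0],
  [[-60,20,-120],[0,0,0],1],
  [[-110,20,-160],[0,0,0],1],
  [[-110,20,-160],[0,0,0],1],
  [[-110,20,-160],[0,0,0],1],
])

```text
time: 6.28
tool_pos: [0.5255, 0.0825, 0.2291]
ee_rot: [-3.139, -0.005, -0.222]
wrist_force: [0.8, 0.1, -0.3]
width: 0.0473
```

```bash
cat > m2.py <<'E'
from h import *
import sys
o,im=snap('wrist',sys.argv[1]);c=cam('wrist',o)
print(o['tool_pos'],np.degrees(o['ee_rot']),o['wrist_force'],o['time'])
hsv=cv2.cvtColor(im,cv2.COLOR_RGB2HSV)
def blob(lo,hi,z,name):
    m=cv2.inRange(hsv,lo,hi);m[300:]=0
    cs,_=cv2.findContours(m,cv2.RETR_EXTERNAL,cv2.CHAIN_APPROX_NONE)
    for a in sorted(cs,key=cv2.contourArea)[-2:]:
        if cv2.contourArea(a)<60: continue
        W=toplane(c,a.reshape(-1,2),z)[:,:2]
        r=cv2.minAreaRect((W*1000).astype(np.float32));print(name,np.round(a.reshape(-1,2).mean(0)),np.round(r[0],1),np.round(r[1],1),round(r[2],1),'jig',np.round(tojig(np.array(r[0])/1000),1))
blob((0,150,60),(4,255,255),.048,'red');blob((7,120,60),(20,255,255),.046,'pad');blob((100,80,30),(125,255,255),.048,'blue')
blob((75,80,30),(98,255,255),.040,'teal');blob((0,0,130),(180,45,255),.008,'plate')
E
python3 m2.py w2.png
```

```text
[0.52546361 0.08250688 0.22910887] [-179.86859652   -0.31334087  -12.72459141] [ 0.84293239  0.06487219 -0.26096306] 6.275
red [186.  78.] [649.  129.8] [16.6 54.1] 77.7 jig [80.5 96. ]
pad [353. 287.] [354.3 -10.5] [43.4 20.3] 11.6 jig [-175.8 -106.1]
pad [222. 128.] [588.7 103.9] [58.2 10.1] 77.1 jig [27.5 57.4]
blue [216.  79.] [640.3  92.2] [58.5 45.4] 77.0 jig [80.4 57.4]
teal [ 60. 255.] [481.3 354.6] [ 50.2 113.1] 19.8 jig [-132.8  278.1]
plate [299. 202.] [471.9  30.9] [104.8  77.2] 2.3 jig [-70.3 -39.6]
plate [272. 128.] [547.1  75.2] [733.5 376.3] 77.6 jig [-6.7 20.2]
```

View pics/w2.png

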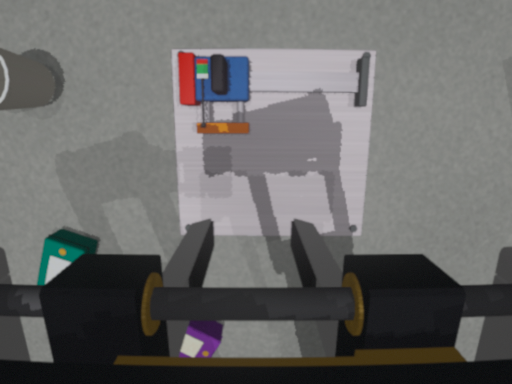

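The carriage is touching the red block (contact edge at column ~195), with the pad at (222,128). Its centre is 38.6 mm from the red block's centre, against 39 nominal, so it is home. Corrected in the robot frame, pad centre y is about 57.3 and front x about 21 in my jig frame. Next I look at the teal case.

```bash
python3 -c "
from h import *
delta(.402,.398,.23,-32.1)"
```

```text
shift [-190.2 -280.8   -3. ] turn [-0.1 -0.1 19.3]
```

>>> move_arm([
  [[-30,-45,0],[0,0,3],1],
  [[-62,-92,0],[0,0,6],1],
  [[-94,-139,0],[0,0,9],1],
  [[-126,-186,0],[0,0,12],1],
  [[-158,-233,0],[0,0,15],1],
  [[-190,-281,-3],[0,0,19.3],1],
  [[-190,-281,-3],[0,0,19.3],1],
  [[-190,-281,-3],[0,0,19.3],1],
  [[-190,-281,-3],[0,0,19.3],1],
])

```text
time: 7.45
tool_pos: [0.4383, 0.3349, 0.2259]
ee_rot: [-3.116, 0.035, -0.466]
wrist_force: [-0.1, -1.0, 0.4]
width: 0.0943
```

```bash
python3 m2.py w3.png
```

```text
[0.43829233 0.33488931 0.2259221 ] [-178.52692991    2.00172067  -26.69669791] [-0.06531916 -0.96221691  0.38443441] 7.45
pad [ 58. 285.] [418.6 645.5] [27.2 56.4] 5.2 jig [-258.4  547.9]
pad [445. 285.] [190.3 178.1] [59.7 26.3] 31.7 jig [-377.5   41.5]
teal [228. 167.] [455.2 364.5] [55.  90.6] 58.2 jig [-160.5  281.9]
plate [440.  85.] [395.8 115.1] [209.5 307.3] 74.7 jig [-163.2   25.6]
plate [128. 126.] [511.8 452.3] [471.9 368.9] 61.6 jig [-124.8  380.1]
```

View pics/w3.png

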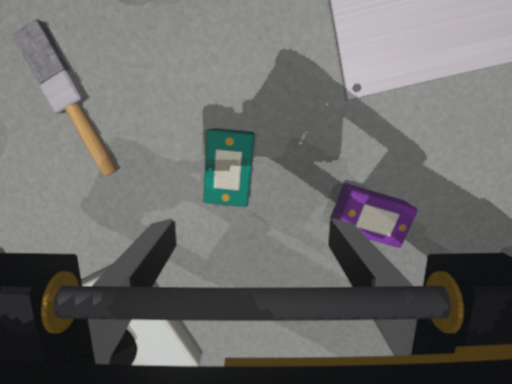

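Teal is at (228,167). The arm was still moving when this was taken, so I let it settle and re-measure without viewing.

>>> move_arm([
  [[0,0,0],[0,0,0],1],
  [[0,0,0],[0,0,0],1],
  [[0,0,0],[0,0,0],1],
])

```text
time: 7.88
tool_pos: [0.4377, 0.3358, 0.2261]
ee_rot: [-3.116, 0.035, -0.464]
wrist_force: [0.8, -0.8, -0.3]
width: 0.0941
```

```bash
python3 m2.py w4.png | grep -v plate; python3 -c "
from h import *
delta(.4545,.364,.09,-32); delta(.4545,.364,.008,-32)"
```

```text
[0.43767862 0.33576629 0.22612514] [-178.50573018    1.99732849  -26.58881496] [ 0.77461903 -0.80039598 -0.32774185] 7.875
pad [ 56. 286.] [416.9 648.2] [27.3 59.6] 6.3 jig [-260.6  550.1]
pad [445. 285.] [190.6 179.4] [57.6 26.4] 30.8 jig [-377.4   42.9]
teal [228. 166.] [455.1 364.5] [54.9 90.4] 58.1 jig [-160.5  282. ]
shift [  7.2 -29.2 136.7] turn [-1.4  2.1  5.4]
shift [ 10.1 -27.1 218.6] turn [-1.4  2.1  5.4]
```

```bash
python3 -c "
from h import *
o=status.get_obs();print(o['joint_positions'],o['qvel'])"
```

```text
[0.52387866 0.0820008  1.33649915 0.04398601 1.72045381 2.56573849] [0.00162101 0.00162647 0.00126367 0.00026013 0.00039914 0.00075255]
```

Joint 6 is at its limit (2.566). I'll use the equivalent grasp a half turn away (yaw 148°).

>>> move_arm([
  [[0,0,0],[0,0,-10],1],
  [[0,0,0],[0,0,-20],1],
  [[0,0,0],[0,0,-30],1],
  [[0,0,0],[0,0,-40],1],
  [[0,0,0],[0,0,-50],1],
  [[0,0,0],[0,0,-60],1],
  [[0,0,0],[0,0,-70],1],
  [[0,0,0],[0,0,-80],1],
  [[0,0,0],[0,0,-90],1],
  [[0,0,0],[0,0,-100],1],
  [[0,0,0],[0,0,-110],1],
  [[0,0,0],[0,0,-120],1],
  [[0,0,0],[0,0,-130],1],
  [[0,0,0],[0,0,-140],1],
  [[0,0,0],[0,0,-150],1],
  [[0,0,0],[0,0,-160],1],
  [[0,0,0],[0,0,-170],1],
  [[0,0,0],[0,0,-175],1],
  [[0,0,0],[0,0,-175],1],
  [[0,0,0],[0,0,-175],1],
])

```text
time: 10.42
tool_pos: [0.4377, 0.3359, 0.226]
ee_rot: [3.119, -0.037, 2.589]
wrist_force: [0.4, 0.2, 1.1]
width: 0.0939
```

```bash
python3 -c "
from h import *
o=status.get_obs();print(o['joint_positions'],np.degrees(o['ee_rot']),o['tool_pos'])
delta(.455,.3645,.09,148); delta(.455,.3645,.009,148)"
```

```text
[ 0.52390688  0.08221843  1.33641513  0.04397513  1.72037294 -0.48739368] [178.69488143  -2.12704091 148.34623278] [0.43770809 0.33586165 0.2260021 ]
shift [ -4.7  30.3 136.6] turn [ 1.3 -2.1  0.3]
shift [ -7.7  28.5 217.6] turn [ 1.3 -2.1  0.3]
```

>>> move_arm([
  [[-2,15,45],[0.6,-1,0],1],
  [[-4,30,90],[1.3,-2.1,0],1],
  [[-4.7,30,137],[1.3,-2.1,0],1],
  [[-4.7,30,137],[1.3,-2.1,0],1],
  [[-4.7,30,137],[1.3,-2.1,0],1],
])

```text
time: 11.05
tool_pos: [0.4557, 0.3647, 0.0917]
ee_rot: [3.139, 0.001, 2.589]
wrist_force: [-0.5, 0.8, -0.2]
width: 0.0939
```

```bash
python3 m2.py w5.png|grep -v plate; python3 -c "
from h import *
o=status.get_obs();print(np.degrees(o['ee_rot']),o['tool_pos'])
delta(.455,.3645,.009,148)"
```

```text
[0.45569145 0.36468382 0.09165285] [1.79854524e+02 3.98807372e-02 1.48357846e+02] [-0.46791692  0.81741085 -0.16785547] 11.05
pad [ 61. 284.] [424.6 198.2] [32.4 16.7] 89.0 jig [-153.4  113. ]
pad [445. 286.] [594.4 469.2] [37.8 17.1] 26.7 jig [-48.  414.8]
teal [251. 202.] [451.8 367.2] [55.  90.3] 58.2 jig [-164.3  283.9]
[1.79744028e+02 9.20866780e-02 1.48354452e+02] [0.45628237 0.36498929 0.09266537]
shift [ 1.  -1.5 83.7] turn [0.3 0.1 0.4]
```

View pics/w5.png

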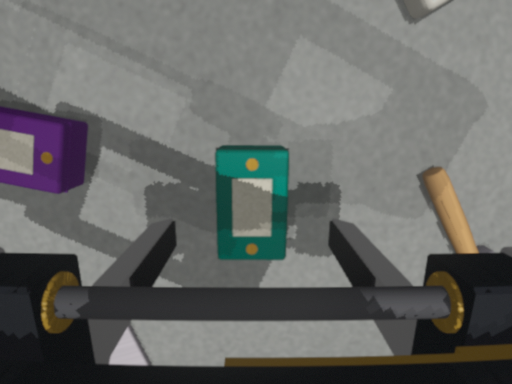

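The case is centred between the fingers, upright at (251,203). Comparing the two yaws shows about 2 mm of wrist-camera bias along tool x. Averaged, teal is at (0.4534, 0.3658), which agrees with the top camera. Now descend and grip.

>>> move_arm([
  [[3,-1,40],[0.3,0,0.3],1],
  [[3,-1,70],[0.3,0,0.3],1],
  [[3,-1,83],[0.3,0,0.3],1],
  [[3,-1,83],[0.3,0,0.3],1],
  [[3,-1,83],[0.3,0,0.3],0.2],
  [[3,-1,83],[0.3,0,0.3],-0.5],
  [[3,-1,83],[0.3,0,0.3],-1],
  [[3,-1,83],[0.3,0,0.3],-1],
  [[3,-1,83],[0.3,0,0.3],-1],
  [[3,-1,83],[0.3,0,0.3],-1],
  [[3,-1,83],[0.3,0,0.3],-1],
])

```text
time: 12.48
tool_pos: [0.452, 0.3654, 0.007]
ee_rot: [-3.138, -0.0, 2.585]
wrist_force: [0.0, 1.1, 1.5]
width: 0.0561
```

>>> move_arm([
  [[0,0,-30],[0,0,0],-1],
  [[0,0,-70],[0,0,0],-1],
  [[0,0,-100],[0,0,0],-1],
  [[0,0,-100],[0,0,0],-1],
  [[0,0,-100],[0,0,0],-1],
])

```text
time: 13.1
tool_pos: [0.4507, 0.3644, 0.1042]
ee_rot: [-3.132, -0.002, 2.585]
wrist_force: [-0.0, 0.5, -3.3]
width: 0.0559
```

```bash
python3 m2.py w6.png|grep teal; python3 -c "
from h import *
o=status.get_obs();print(np.degrees(o['ee_rot']),o['tool_pos'],o['wrist_force'],o['joint_positions'])
p=jig(-45,57.3);print(p);delta(*p,.11,167.2)"
```

```text
teal [252. 226.] [466.6 353.7] [ 92.  107.8] 58.3 jig [-147.  274.]
[-1.79420135e+02 -1.45979362e-01  1.48081079e+02] [0.45051104 0.36426513 0.1036766 ] [-0.58147963 -0.0992509  -3.32634969] [ 0.58324739  0.20070922  1.44595761 -0.00191195  1.5051864  -0.43033643]
[0.51801301 0.11984574]
shift [-186.5 -171.8   -5.1] turn [ -0.6  -0.2 -19.1]
```

Gripped (width 56 mm, weight about 3.3 N). Carry it over the plate.

>>> move_arm([
  [[-15,-14,0],[0,0,-1.5],-1],
  [[-45,-41,0],[0,0,-4.5],-1],
  [[-80,-74,0],[0,0,-8],-1],
  [[-115,-106,0],[0,0,-12],-1],
  [[-150,-138,0],[-0.3,0,-15.5],-1],
  [[-175,-161,0],[-0.6,-0.2,-18],-1],
  [[-186,-172,-5],[-0.6,-0.2,-19.1],-1],
  [[-186,-172,-5],[-0.6,-0.2,-19.1],-1],
  [[-186,-172,-5],[-0.6,-0.2,-19.1],-1],
  [[-186,-172,-5],[-0.6,-0.2,-19.1],-1],
])

```text
time: 14.4
tool_pos: [0.5183, 0.1219, 0.1117]
ee_rot: [3.137, 0.002, 2.919]
wrist_force: [0.4, 0.3, -2.7]
width: 0.056
```

```bash
python3 -c "
from h import *
o=status.get_obs();print(np.degrees(o['ee_rot']),o['tool_pos'],tojig(o['tool_pos']),o['wrist_force'])
p=jig(-45,57.3);delta(*p,.025,167.2)"
```

```text
[1.79726179e+02 9.18425103e-02 1.67254426e+02] [0.5183038  0.12192191 0.11166732] [-45.17640454  59.38899786] [ 0.42888698  0.25262868 -2.71281641]
shift [-0.  -2.5 86.7] turn [0.3 0.1 0.1]
```

>>> move_arm([
  [[0,-1,40],[0.2,0,0],-1],
  [[0,-2,70],[0.3,0,0],-1],
  [[0,-2,85],[0.3,0,0],-1],
  [[0,-2,89],[0.3,0,0],-1],
  [[0,-2,91],[0.3,0,0],-1],
  [[0,-2,91],[0.3,0,0],-1],
])

```text
time: 15.15
tool_pos: [0.5198, 0.1196, 0.0226]
ee_rot: [3.141, 0.005, 2.918]
wrist_force: [0.3, -0.1, -2.9]
width: 0.0559
```

```bash
python3 m2.py w7.png|grep -E "red|pad|blue"; python3 -c "
from h import *
o=status.get_obs();print(np.degrees(o['ee_rot']),o['tool_pos'],tojig(o['tool_pos']),o['wrist_force'])
snap('top','t2.png');im=cv2.imread('pics/t2.png')[130:235,190:300]
s=cv2.imread('pics/w7.png')
snap('scene','s2.png');q=cv2.imread('pics/s2.png')[160:260,190:340]
a=cv2.resize(im,(440,420),interpolation=cv2.INTER_CUBIC);b=cv2.resize(q,(350,233));w=cv2.resize(s[:,100:480],(350,354))
cv2.imwrite('pics/v7.png',np.hstack([cv2.copyMakeBorder(a,0,167,0,0,0),np.vstack([b,w])]))"
```

```text
pad [132. 287.] [525.3  50.5] [ 9.9 18.7] 30.7 jig [-22.5  -8.7]
pad [371. 286.] [555.9 181.4] [19.6  9.6] 35.6 jig [-21.7 125.7]
[179.96950836   0.29631084 167.18694477] [0.51977787 0.1196188  0.02265317] [-43.22871194  57.46969927] [ 0.4171402  -0.76595578 -2.6018757 ]
```

View pics/v7.png

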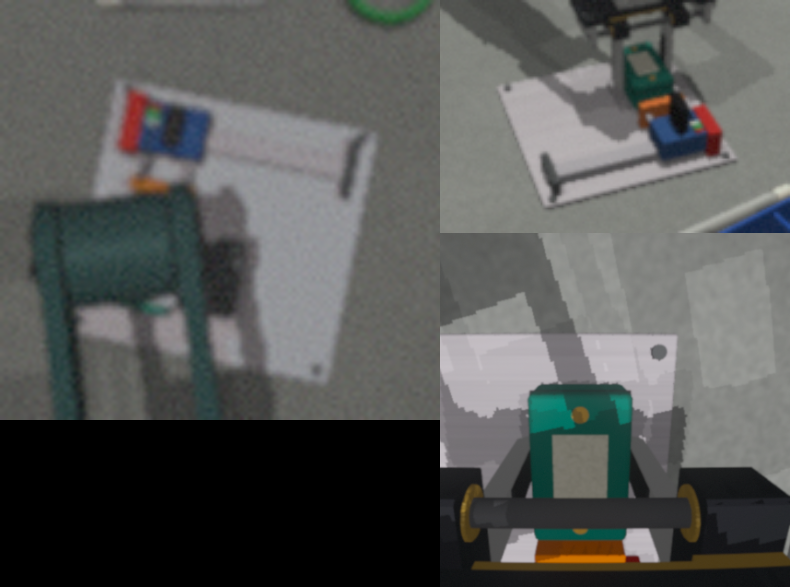

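The carriage is still against the red stop, and in the wrist view the case (centre ~581) lines up with the pad (centre ~580). Lower it gently onto the plate.

>>> move_arm([
  [[0,0,2],[0,0,0],-1],
  [[0,0,4],[0,0,0],-1],
  [[0,0,5.5],[0,0,0],-1],
  [[0,0,6.5],[0,0,0],-1],
  [[0,0,6.5],[0,0,0],-1],
])

```text
time: 15.92
tool_pos: [0.5188, 0.1194, 0.0151]
ee_rot: [-3.141, 0.003, 2.918]
wrist_force: [-1.3, 0.4, -1.1]
width: 0.0557
```

>>> move_arm([
  [[0,0,0.5],[0,0,0],-1],
  [[0,0,1],[0,0,0],-1],
  [[0,0,1],[0,0,0],-1],
])

```text
time: 16.3
tool_pos: [0.5188, 0.1194, 0.015]
ee_rot: [-3.141, 0.003, 2.918]
wrist_force: [-3.9, -0.7, 4.5]
width: 0.0557
```

>>> move_arm([
  [[0,0,-0.8],[0,0,0],-1],
  [[-4,0,-0.8],[0,0,0],-1],
  [[-8,0,-0.8],[0,0,0],-1],
  [[-12,0,-0.8],[0,0,0],-1],
  [[-14,0,-0.8],[0,0,0],-1],
  [[-14,0,-0.8],[0,0,0],-1],
  [[-14,0,-0.8],[0,0,0],-1],
])

```text
time: 17.18
tool_pos: [0.533, 0.1165, 0.0151]
ee_rot: [3.141, 0.004, 2.918]
wrist_force: [-3.9, 0.6, 4.5]
width: 0.056
```

```bash
cat > st.py <<'E'
from h import *
o=status.get_obs();f=o['wrist_force'];Rj=R.from_euler('z',JY,degrees=True)
print('jigTCP',tojig(o['tool_pos']).round(1),o['tool_pos'][2].round(4),'F jig',Rj.inv().apply(f).round(1),np.degrees(o['ee_rot']).round(2),'tq',Rj.inv().apply(o['wrist_torque']).round(2),o['time'])
E
python3 st.py
```

```text
jigTCP [-29.6  57.3] 0.0151 F jig [-3.9 -0.3  4.5] [179.99   0.21 167.18] tq [-0.09  0.73 -0.14] 17.175
```

>>> move_arm([
  [[-0.5,0,-0.5],[0,0,0],-1],
  [[-1,0,-1],[0,0,0],-1],
  [[-1,0,-1],[0,0,0],-1],
])

```text
time: 17.55
tool_pos: [0.5339, 0.116, 0.0152]
ee_rot: [-3.141, 0.004, 2.918]
wrist_force: [0.3, 0.9, -1.7]
width: 0.056
```

```bash
python3 st.py
```

```text
jigTCP [-28.6  57.1] 0.0152 F jig [ 0.1  1.  -1.7] [-179.99    0.22  167.18] tq [ 0.08 -0.04 -0.03] 17.55
```

>>> move_arm([
  [[-1,0,0],[0,0,0],-1],
  [[-2,0,0],[0,0,0],-1],
  [[-3,0,0],[0,0,0],-1],
  [[-4,0,0],[0,0,0],-1],
  [[-4,0,0],[0,0,0],-1],
  [[-4,0,0],[0,0,0],-1],
])

```text
time: 18.3
tool_pos: [0.5372, 0.1152, 0.0156]
ee_rot: [-3.141, 0.003, 2.918]
wrist_force: [-1.1, -0.2, -3.8]
width: 0.0559
```

```bash
python3 st.py
```

```text
jigTCP [-25.3  57. ] 0.0156 F jig [-1.  -0.4 -3.8] [-1.7998e+02  1.5000e-01  1.6718e+02] tq [ 0.06 -0.04 -0.04] 18.3
```

>>> move_arm([
  [[-1,0,0.3],[0,0,0],-1],
  [[-2,0,0.6],[0,0,0],-1],
  [[-3,0,0.6],[0,0,0],-1],
  [[-3,0,0.6],[0,0,0],-1],
])

```text
time: 18.8
tool_pos: [0.5397, 0.1148, 0.0151]
ee_rot: [-3.141, 0.001, 2.918]
wrist_force: [-5.5, 1.3, -0.9]
width: 0.0556
```

```bash
python3 st.py
```

```text
jigTCP [-22.8  57.2] 0.0151 F jig [-5.6  0.  -0.9] [-1.7998e+02  8.0000e-02  1.6719e+02] tq [ 0.02  0.92 -0.03] 18.8
```

>>> move_arm([
  [[-1,0,0],[0,0,0],-1],
  [[-2,0,0],[0,0,0],-1],
  [[-3,0,0],[0,0,0],-1],
  [[-4,0,0],[0,0,0],-1],
  [[-4,0,0],[0,0,0],-1],
  [[-4,0,0],[0,0,0],-1],
])

```text
time: 19.55
tool_pos: [0.543, 0.114, 0.0151]
ee_rot: [-3.141, 0.0, 2.918]
wrist_force: [-6.6, 1.2, 1.1]
width: 0.0554
```

```bash
python3 st.py
```

```text
jigTCP [-19.3  57.2] 0.0151 F jig [-6.7 -0.3  1.1] [-1.7997e+02  2.0000e-02  1.6719e+02] tq [ 0.04  1.04 -0.15] 19.55
```

>>> move_arm([
  [[-1,0,0],[0,0,0],-1],
  [[-2,0,-0.2],[0,0,0],-1],
  [[-3,0,-0.4],[0,0,0],-1],
  [[-4,0,-0.4],[0,0,0],-1],
  [[-4.5,0,-0.4],[0,0,0],-1],
  [[-4.5,0,-0.4],[0,0,0],-1],
  [[-4.5,0,-0.4],[0,0,0],-1],
])

```text
time: 20.42
tool_pos: [0.5465, 0.1132, 0.0152]
ee_rot: [-3.141, -0.002, 2.918]
wrist_force: [-7.9, 2.0, 0.5]
width: 0.0559
```

```bash
python3 st.py
python3 - <<'E'
from h import *
snap('top','t3.png');a=cv2.imread('pics/t3.png')[145:195,210:260]
snap('scene','s3.png');q=cv2.imread('pics/s3.png')[170:235,255:325]
cv2.imwrite('pics/v8.png',np.hstack([cv2.resize(a,(380,500),interpolation=cv2.INTER_CUBIC) if 0 else cv2.resize(a,(400,400),interpolation=cv2.INTER_CUBIC),cv2.resize(q,(400,400),interpolation=cv2.INTER_CUBIC)]))
E
```

```text
jigTCP [-15.8  57.1] 0.0152 F jig [-8.2  0.2  0.5] [-1.7996e+02 -1.1000e-01  1.6719e+02] tq [ 0.02  1.32 -0.17] 20.425
```

View pics/v8.png

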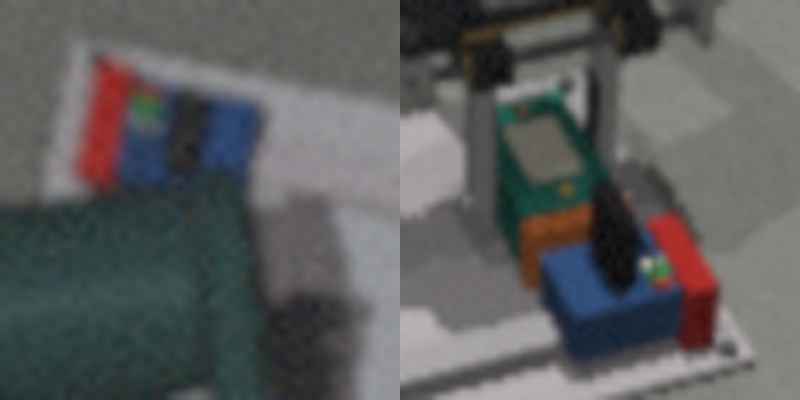

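At 8.2 N measured and about 10 mm displacement, the numbers agree. I'll check the pointer in the scene view, unpressed (s2) against pressed (s3), side by side.

```bash
python3 - <<'E'
from h import *
c=cam('scene');u=proj(c,[[*jig(x,57.3),.046] for x in(20,30)]);print(u)
L=[]
for f in('s2','s3'):
    q=cv2.imread(f'pics/{f}.png');h=cv2.cvtColor(q,cv2.COLOR_BGR2HSV);m=cv2.inRange(h,(7,120,60),(18,255,255));k=np.zeros_like(m);k[195:235,265:300]=255;m&=k
    ys,xs=np.nonzero(m);print(f,xs.mean(),ys.mean(),len(xs))
    L.append(cv2.resize(q[200:232,278:318],(400,320),interpolation=cv2.INTER_CUBIC))
cv2.imwrite('pics/v9.png',np.hstack(L))
E
python3 st.py
```

```text
[[283.31459043 200.91838535]
 [284.56443964 202.94236829]]
s2 281.3679245283019 205.71698113207546 106
s3 281.01234567901236 207.79012345679013 81
jigTCP [-15.8  57.1] 0.0151 F jig [-7.8 -0.6  1.6] [-1.7996e+02 -1.1000e-01  1.6719e+02] tq [-0.02  1.27 -0.17] 20.525
```

View pics/v9.png

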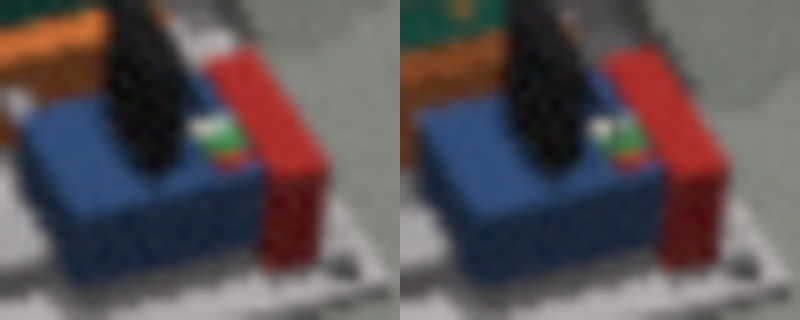

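The pressed view shows a dark pointer tip over the green patch at (625,125), no gap at the red block, and the pad moved about 10 mm (2.07 px against 2.02 predicted). I'll check it is steady, then hand in.

>>> move_arm([
  [[-0.3,0,0],[0,0,0],-1],
  [[-0.3,0,0],[0,0,0],-1],
  [[-0.3,0,0],[0,0,0],-1],
  [[-0.3,0,0],[0,0,0],-1],
  [[-0.3,0,0],[0,0,0],-1],
  [[-0.3,0,0],[0,0,0],-1],
])

```text
time: 21.28
tool_pos: [0.5466, 0.1132, 0.0151]
ee_rot: [-3.141, -0.002, 2.918]
wrist_force: [-9.0, 2.3, 1.4]
width: 0.0556
```

```bash
python3 st.py; python3 -c "
from h import *
f=np.linalg.norm(status.get_obs()['wrist_force'][:2]);print(f)
if 7<f<11.5: print(order.close_job())"
```

```text
jigTCP [-15.7  57.1] 0.0151 F jig [-9.3  0.3  1.4] [-1.7996e+02 -1.3000e-01  1.6719e+02] tq [-0.01  1.38 -0.18] 21.275
9.272386565963144
the job is handed in; nothing more can be done
None
```

The job is handed in at 21.3 s. The carriage is home against the red stop, and the arm is still holding the teal case on the plate, pressed against the orange pad at about 9 N.

- **Carriage:** I pushed it by the fin until it stopped moving while the force rose to about 12 N. The last picture shows no gap to the red block.
- **Press force:** The last wrist reading was 9.3 N along the press direction. It varied between about 7.8 and 9.3 N over the last readings, and some of that is plate friction. Pad travel of about 10 mm fits 9 N. The highest press force I read was 9.3 N.
- **Pointer:** It appears to be over the green patch, but the camera resolution there was low.
- **Case position:** It is resting lightly on the plate, about 4 N. It is within about 0.2 mm of the pad centre and within 0.1° of the jig axes, by my measured jig frame.
- **Other objects:** The arm's path stayed clear of them. I did not check them again at the end.

**Checks that disagreed:**
- Wrist-camera positions were off by about 2 mm along the tool. I averaged that out for the case with a view from the opposite yaw.
- The top camera's jig position was off by about 2.5 mm in y. I corrected it from the carriage contact.
- Joint 6 reached its limit on the first approach to the case, so I used the same grasp turned by half a turn.

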